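# Twist the grinding jar home in the bench mill

### The job

Load the bench mill: stand the steel grinding jar in the round socket on top of the mill with its three pins in the three notches of the collar, then turn it clockwise (seen from above) while pressing it lightly down, until the foot is fully down on the socket floor. Let go of it and leave the other things on the bench as they are.

Things in the scene. Friction and masses are not known exactly. Their poses are not given: they have to be found in the camera images.
- jar: Loose closed grinding jar standing on the bench: upright steel cylinder of 53 mm diameter with a fluted grey cap of 55 mm fixed on top, 114 mm high in all, 0.22 to 0.45 kg. Origin: centre of its underside, z up. The lowest 5 mm of the foot taper in to 45 mm diameter. It turns clockwise (seen from above) into the mill's socket.
- jar_cap (a point): Point on the jar's axis, 95 mm above its underside, at mid-height of the cap (76 to 114 mm above the underside): take the jar here across the diameter, at any yaw, with a firm grip (40 N or more) so that it does not slip as it is turned. Three short black ribs on the cap's top point towards the three pins.
- jar_pin (a point): Outer end of the jar's first pin, 34.5 mm from its axis along the jar's x, 14 mm above the underside. Two more such pins stand at 120 and 240 degrees round the jar; all three are radial steel pins 7 mm thick with round ends and are alike, so any pin may go in any notch.
- mill: Bench mill, fixed: white housing 165 x 140 mm, 74 mm high, its sloping control panel to the mill's -x. Origin: on the bench below the socket's axis, z up. The socket is an aluminium collar on the housing's flat top: 74 mm outer diameter, 40 mm high, bore 56 mm, with three notches in its rim that go on as slots descending clockwise (seen from above).
- collar_rim (a point): Centre of the collar's rim, 40 mm above the socket floor, 114 mm above the bench.
- notch (a point): Rim of the collar at the middle of the first notch, 32.5 mm from the axis on the mill's -x side; the other two notches stand 120 degrees to either side. A notch is 15 mm wide with sloping upper corners and runs straight down; a pin in it lands on the slot's ramp when the jar's underside is about 11 mm above the socket floor.
- slot_end (a point): Where the axis of a pin lies, 31 mm from the collar's axis, at the end of the first slot: 68 degrees clockwise from its notch. From the notch the slot falls 12 mm in the first 60 degrees, then runs level to the end, where the pin stops; it leaves the pin about 1.5 mm of play up and down. From about 55 degrees on the jar can rest on the socket floor.
- socket_floor (a point): Centre of the socket floor, 74 mm above the bench: the jar's underside comes here when home. Three sprung rubber plungers, 11 mm above the floor, stand 3 mm into the bore and grip the foot over the last 10 mm: some 10 to 20 N of friction, far less lengthwise while the jar is being turned, and 0.3 to 0.8 N m against turning.
- glass_beaker: Bystander: small loose glass beaker, 52 mm in diameter, 58 mm high, origin at the centre of its underside.
- timer: Bystander: loose white bench timer lying flat, 62 x 66 x 19 mm, origin at the centre of its underside.
Mind the look-alikes: they are no part of the job. Leave any pink look-alike of the jar alone.

How it is judged (in metres and radians):
At the end, for the whole second after the job is handed in: The jar's underside is within 2 mm of the socket floor and within 4 mm of the socket's axis, the jar upright within 0.05 rad and at rest, let go, its pins being then near the ends of the slots. Glass beaker and timer were never moved more than 30 mm (horizontal distance between jar and socket_floor below 0.004 m and z of jar in the frame of socket_floor below 0.002 m and angle between jar's own z axis and vertical below 0.05 rad and linear speed of jar below 0.01 m/s); the robot touches nothing.
It fails at once if the glass beaker is displaced by more than 30 mm (distance of glass_beaker from where it was at the start of the episode above 0.03 m).
It fails at once if the timer is displaced by more than 30 mm (distance of timer from where it was at the start of the episode above 0.03 m).
It also fails if it takes over 48 s, if anything falls off the work surface, if the arm or the gripper's body presses on something with over 40 N, if the wrist force passes 120 N, or if a joint passes its speed limit or range.

### The arm

A 6-joint arm with a two-finger parallel gripper is mounted at the origin on a cart in front of the work surface, level with it; the furniture and walls round the work are solid. World frame = base frame: x ahead of the robot, y to its left, z up, the work surface at z = 0. Lengths are in mm, angles in degrees, forces in N, time in s.
With the tool pointing down it reaches from about 300 to 850 mm from the base axis. Payload 4.2 kg.
Tool frame: the origin (TCP) lies midway between the tips of the shut fingers; the grasp point (between the pads) lies 19 mm behind it (pinch_z is the distance from the TCP to the grasp point, in mm); z points along the fingers, y is the line along which they close (so a half turn about z gives the same grasp; the last joint's range is limited). The gripper opens to 91 mm and grips with 3 to 60 N. Pads are 32 mm wide; open, the fingers measure 118 mm over their backs; the gripper's body (76 mm by 178 mm) begins 60 mm behind the grasp point.
Start: joints at [-65.546, 18.312, 89.639, -0, 72.044, -1.146], TCP at [248.452, -518.57, 213.976] pointing down, gripper open.
Joint ranges: [-177.97, 177.97], [-48.28, 115.42], [12.27, 149.76], [-77.06, 257.06], [2.81, 150.46], [-146.56, 146.56]. Speed limits (degrees/s): [147.25, 147.25, 180, 180, 180, 180].

### API

Orientations are given as [roll, pitch, yaw] about the fixed x, y, z axes, in that order (R = Rz(yaw) Ry(pitch) Rx(roll)).
In Python, from workcell import * gives the robot as it stands.
- The arm moves only by the tool step_arm, never from a script. Its argument "steps" is a list of rows, each a list of 7 numbers: the turn, a rotation vector about the tool's x, y, z in degrees, then the shift along the tool's x, y, z in mm, then the opening, from 0 (shut) to 1 (fully open). In form: [[rx, ry, rz, x, y, z, hand], ...]. A call has exactly 8 rows; each row shifts and turns the commanded pose from where the row before left it, along the tool's axes as they then stand; what a row does not reach is not made up. A row lasts 1/8 s, in which the tool goes at most 62.5 mm and 10.7 degrees, less where a joint would pass 70% of its speed; a pose out of reach is approached as far as the arm can. A call is refused whole if a number of a shift passes 62.5 or a number of a turn 10.7, either way. A call with a gripper value outside its range is refused whole. The fingers move at their own pace and stop on an object; "force" is the grip in N (left out, the last holds). Time passes only in rows, so rows that do not move let the fingers close, or fill a call up. It gives the time, the measured TCP pose, the force, the opening and the grip force at its end, in the units of the state.
- state(): the state, without advancing time (a new reading comes with each control period).
- grab_frame(name): name is "scene" or "top" or "wrist"; returns a dict with "image" (420x560x3 uint8, blue, green, red), "fovy" (degrees; the focal length in pixels is half the picture's height over the tangent of half this angle, whatever the lens; pixels are square), "cx", "cy" (the principal point, pixels), "origin" and "rotation" of the camera in the world; the wrist camera has in their place "tool_from_camera" (4x4, takes a point from camera to tool coordinates, whose origin is the TCP and whose axes are the flange's). Camera axes: x right, y down, z forward; pixel columns grow to the right and rows downward; lengths in mm; the calibration is good to about 2 mm. The wrist camera is an equidistant fisheye: a pixel r from the principal point sees the ray r / f radians off the axis. A picture is of the moment at which its call begins: read the wrist's pose just before it. There is no depth.
- job_done(): hands the job in; it is judged then, once.
The state is a dict: "time_s": time; "qpos": joint angles; "qvel": joint speeds; "effort": joint torques, N m; "ee_pos": TCP position; "ee_rot": TCP orientation; "force": force on the tool from outside, world axes, zero at the start; "torque": the same for the moment, N m; "gripper_width": finger opening in mm; "gripper_force": force on a finger pad.
Only numpy, scipy, OpenCV 4.12 (cv2) and the standard library are available. Lean on these libraries where they do the work, as an engineer would, in place of code of your own. Each camera call takes 0.05 s, during which the arm holds its last target. There are 200 camera calls.

## Working session

There is one attempt and no reset: what is moved stays moved. The work goes in short steps, Python scripts to look and compute and a tool call to move; the robot and the scene stay as the last step left them, time stands still between calls to the robot, and variables do not carry over. Pictures are saved under pics/ and viewed, at most 10 in all, crops included, and the job is handed in when it is done.

Besides the shell and the picture viewer there is one more tool, called as a command line: name --pt "numbers of a row" for each row, then --argument value for the rest. step_arm: Moves the arm, as the interface text tells. Its arguments: {"type":"object","properties":{"steps":{"type":"array","items":{"type":"array","items":{"type":"number"}}},"force":{"type":"number"}},"required":["steps"]}

```bash
mkdir -p pics; ls; python3 - <<'E'
from workcell import *
import cv2,numpy as np
s=state();print(s)
ims=[]
for n in ("scene","top"):
    f=grab_frame(n);np.savez(f"pics/{n}0.npz",**f);cv2.imwrite(f"pics/{n}0.png",f["image"]);print(n,f["fovy"],f["cx"],f["cy"],f["origin"],f["rotation"])
E
```

```text
pics
{'time_s': 0.0, 'qpos': array([-6.55443670e+01,  1.83510635e+01,  8.97070883e+01, -2.03172832e-03,
        7.20431227e+01, -1.14438308e+00]), 'qvel': array([-0.00073131, -0.04033951, -0.12209331,  0.05574135, -0.01950379,
        0.08055791]), 'effort': array([-1.12291909e-03, -4.12459660e+01, -2.31970203e+01,  7.24704308e-02,
        4.57007205e-02, -1.47504184e-04]), 'ee_pos': array([ 248.2430465 , -518.08814449,  213.12144632]), 'ee_rot': array([-1.79898707e+02, -9.13820052e-05,  2.56006441e+01]), 'force': array([-0.41571955,  0.05372601,  0.61436532]), 'torque': array([ 0.00897032,  0.01693405, -0.00052428]), 'gripper_force': 0.0, 'gripper_width': 91.40286540274437}
scene 45.5210519061832 282.99636820927594 207.96159217737807 [-249.37540957 -667.81199691  496.26456375] [-1.13758653e+02  2.21580749e-02 -6.05188100e+01]
top 55.50733443449276 283.8170321215526 213.8128587880826 [ 441.57199471 -203.96299983  948.86492135] [-1.74176467e+02 -8.95223621e-02 -9.13850536e+01]
```

View pics/scene0.png

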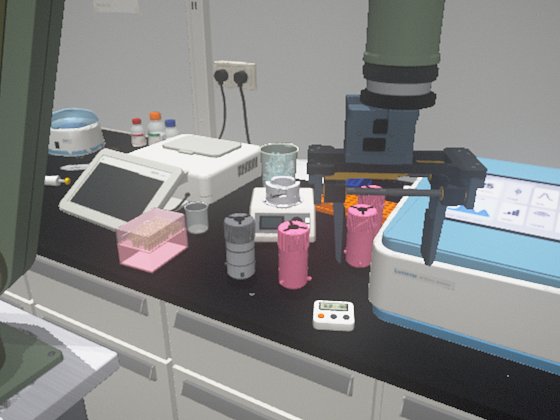

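View pics/top0.png

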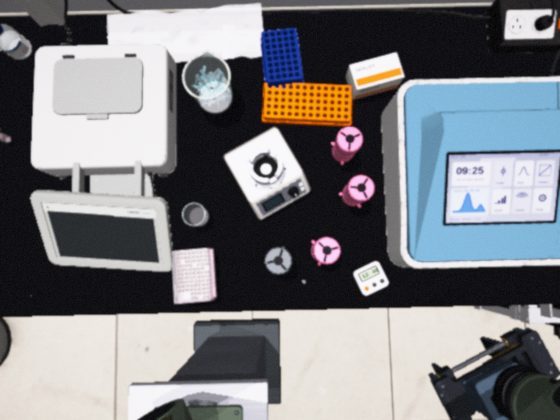

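The scene image shows the grey jar at about (240,245) beside three pink look-alikes at (293,255), (362,235) and (372,200), with the mill collar at (283,190). In the top image the jar cap is at (278,261), the mill collar at (266,170), the beaker at (195,214) and the timer at (370,278). The candidates are the grey cap at (278,261) and the pink ones at (325,250), (358,190) and (348,142). Only the grey one is steel with a grey cap, so I'll confirm it in enlarged crops.

```bash
cat > h.py <<'E'
import numpy as np,cv2
from scipy.spatial.transform import Rotation as R
def load(n): return dict(np.load(f"pics/{n}.npz"))
def cam(f):
    r=np.asarray(f["rotation"]); M=r if r.shape==(3,3) else R.from_euler("xyz",r,degrees=True).as_matrix()
    return np.asarray(f["origin"]),M,210/np.tan(np.radians(f["fovy"]/2))
def ray(f,u,v):
    o,M,fl=cam(f); d=M@np.array([(u-f["cx"])/fl,(v-f["cy"])/fl,1.]); return o,d/np.linalg.norm(d)
def plane(f,u,v,z):
    o,d=ray(f,u,v); return o+d*(z-o[2])/d[2]
def proj(f,p):
    o,M,fl=cam(f); c=M.T@(np.asarray(p)-o); return c[0]/c[2]*fl+f["cx"],c[1]/c[2]*fl+f["cy"]
def cross(a,b):
    (o1,d1),(o2,d2)=a,b
    t=np.linalg.lstsq(np.stack([d1,-d2],1),o2-o1,rcond=None)[0]
    p,q=o1+t[0]*d1,o2+t[1]*d2; return (p+q)/2,np.linalg.norm(p-q)
E
python3 - <<'E'
from h import *
t,s=load("top0"),load("scene0")
def crop(f,x,y,w,h,k): return cv2.resize(f["image"][y:y+h,x:x+w],None,fx=k,fy=k,interpolation=cv2.INTER_CUBIC)
a=crop(t,255,240,50,40,8);b=crop(t,215,120,100,100,4)
c=crop(s,215,160,120,130,4)[:, :400]
o=np.zeros((600,800,3),np.uint8)
o[:320,:400]=a;o[:400,400:800]=b
o2=crop(s,220,170,100,65,4);o[340:600,:400]=o2
cv2.imwrite("pics/crop0.png",o)
for u,v,z in((278,261,114),(266,170,114),(195,214,58),(370,278,19),(325,250,114)):
    p=plane(t,u,v,z);print(p.round(1),np.round(proj(s,p),1))
E
```

```text
[ 428.4 -192.9  114. ] [239.  217.9]
[ 621.2 -171.7  114. ] [281.5 182.8]
[536.7  -8.4  58. ] [197.9 205.6]
[ 382.9 -402.7   19. ] [332.5 307.7]
[ 448.8 -291.3  114. ] [292.1 225.2]
```

View pics/crop0.png

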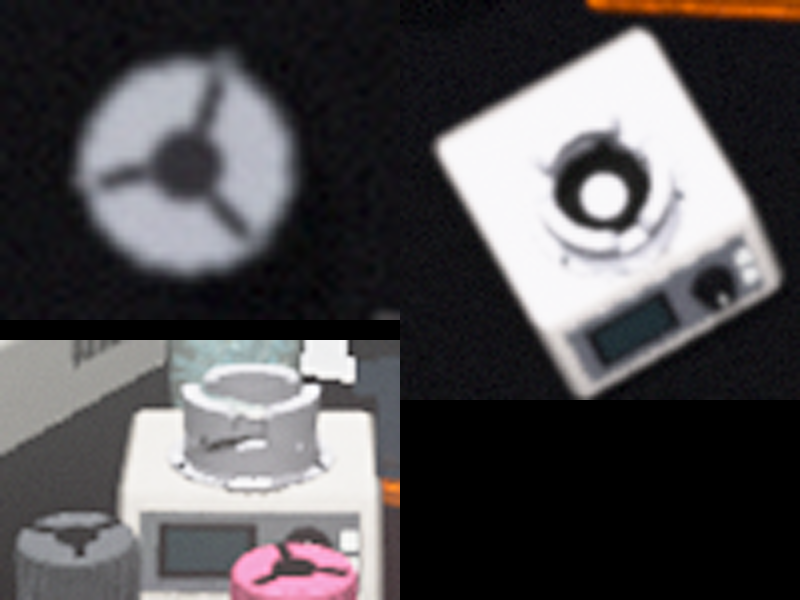

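The crop confirms the jar: grey cap, ribs at crop pixels (222,70), (100,184) and (247,235). The mill collar shows a front notch towards the panel at about (622,235). Next I'll work out coarse angles, then check where the wrist camera sits.

```bash
python3 - <<'E'
from h import *
from workcell import *
f=grab_frame("wrist");print(f["fovy"],f["cx"],f["cy"]);print(np.round(f["tool_from_camera"],3))
t,s=load("top0"),load("scene0")
J=lambda x,y:(255+x/8-.44,240+y/8-.44)
M=lambda x,y:(215+(x-400)/4-.37,120+y/4-.37)
c=plane(t,*J(187,165),114);print("jar",c.round(1))
for q in((222,70),(100,184),(247,235)):
    d=plane(t,*J(*q),114)-c;print(np.degrees(np.arctan2(d[1],d[0])).round(1),np.linalg.norm(d).round(1))
# panel edge direction of the mill (bottom edge of housing top) and cap circle from mask
a,b=plane(t,*M(550,325),74),plane(t,*M(752,225),74);d=b-a;print("panel edge dir",np.degrees(np.arctan2(d[1],d[0])))
a,b=plane(t,*M(436,142),74),plane(t,*M(550,325),74);d=b-a;print("side dir",np.degrees(np.arctan2(d[1],d[0])),np.linalg.norm(d))
# two-view height: cap-top hub and rim centre
print("cap",cross(ray(t,*J(187,165)),ray(s,220+80/4-.4,170+(538-340)/4-.4)))
print("rim",cross(ray(t,*M(602,192)),ray(s,220+251/4-.4,170+(390-340)/4-.4)))
for u,v in((388,95),(395,255),(190,75),(235,75)): print(u,v,plane(t,u,v,150).round(0))
E
```

```text
65.70646984690485 272.82306194039916 204.99874007359142
[[ 1.00000e-03 -9.64000e-01 -2.65000e-01  7.43620e+01]
 [ 1.00000e+00  0.00000e+00  1.00000e-03 -7.80000e-01]
 [-1.00000e-03 -2.65000e-01  9.64000e-01 -1.71522e+02]
 [ 0.00000e+00  0.00000e+00  0.00000e+00  1.00000e+00]]
jar [ 430.1 -192.8  114. ]
-21.7 26.2
100.9 23.1
-140.5 23.8
panel edge dir -64.74868370985057
side dir -149.3488306541147 121.71785315724058
cap (array([ 430.10135157, -192.75890997,  110.86944139]), np.float64(0.09040330594071622))
rim (array([ 626.69906518, -170.29275934,  113.50025707]), np.float64(0.8267369559244904))
388 95 [ 766. -429.  150.]
395 255 [ 435. -427.  150.]
190 75 [819. -19. 150.]
235 75 [ 816. -112.  150.]
```

Jar and mill heights agree with the text (about 111 and 113.5 mm against 114). I'll move over the jar, then turn the tool clear of the pink neighbour.

step_arm --pt "0 0 0 38 -26.8 -2 1" --pt "0 0 0 38 -26.8 -2 1" --pt "0 0 0 38 -26.8 -2 1" --pt "0 0 0 38 -26.8 -2 1" --pt "0 0 0 38 -26.8 -2 1" --pt "0 0 0 38 -26.8 -2 1" --pt "0 0 0 38 -26.8 -2 1" --pt "0 0 0 38 -26.8 -2 1" --force 50

```text
time_s: 1.15
ee_pos: [430.4, -192.4, 229.9]
ee_rot: [-180.0, 0.0, 25.6]
force: [-0.3, -0.4, -0.1]
gripper_width: 91.3
gripper_force: 0.0
```

step_arm --pt "0 0 -10 0 0 0 1" --pt "0 0 -10 0 0 0 1" --pt "0 0 -10 0 0 0 1" --pt "0 0 -10 0 0 0 1" --pt "0 0 -10 0 0 0 1" --pt "0 0 -10 0 0 0 1" --pt "0 0 0 0 0 0 1" --pt "0 0 0 0 0 0 1"

```text
time_s: 2.15
ee_pos: [429.9, -193.8, 229.8]
ee_rot: [-180.0, -0.0, 85.5]
force: [0.4, -0.0, 0.6]
gripper_width: 91.4
gripper_force: 0.0
```

```bash
cat >> h.py <<'E'
def wrist(tag):
    from workcell import state,grab_frame
    s=state();f=grab_frame("wrist");np.savez(f"pics/{tag}.npz",ee_pos=s["ee_pos"],ee_rot=s["ee_rot"],**f)
    cv2.imwrite(f"pics/{tag}.png",f["image"]);print(s["time_s"],s["ee_pos"].round(1),s["ee_rot"].round(2),s["qpos"].round(1))
def wray(f,u,v):
    fl=210/np.tan(np.radians(f["fovy"]/2));x,y=u-f["cx"],v-f["cy"];r=np.hypot(x,y)+1e-9;th=r/fl
    d=np.array([x/r*np.sin(th),y/r*np.sin(th),np.cos(th)])
    W=R.from_euler("xyz",f["ee_rot"],degrees=True).as_matrix();T=f["tool_from_camera"]
    return W@T[:3,3]+f["ee_pos"],W@T[:3,:3]@d
def wplane(f,u,v,z):
    o,d=wray(f,u,v);return o+d*(z-o[2])/d[2]
def wproj(f,p):
    W=R.from_euler("xyz",f["ee_rot"],degrees=True).as_matrix();T=f["tool_from_camera"]
    c=T[:3,:3].T@(W.T@(np.asarray(p)-f["ee_pos"])-T[:3,3]);fl=210/np.tan(np.radians(f["fovy"]/2))
    th=np.arctan2(np.hypot(c[0],c[1]),c[2]);a=np.arctan2(c[1],c[0]);return fl*th*np.cos(a)+f["cx"],fl*th*np.sin(a)+f["cy"]
E
python3 -c "
from h import *
wrist('w1');f=load('w1');print(wproj(f,(430.1,-192.8,114)))"
```

```text
2.15 [ 429.9 -193.8  229.8] [-179.99   -0.     85.46] [-25.7   8.3 100.8  -0.   70.9 -21.1]
(np.float64(273.6221285787075), np.float64(199.79812438221745))
```

View pics/w1.png

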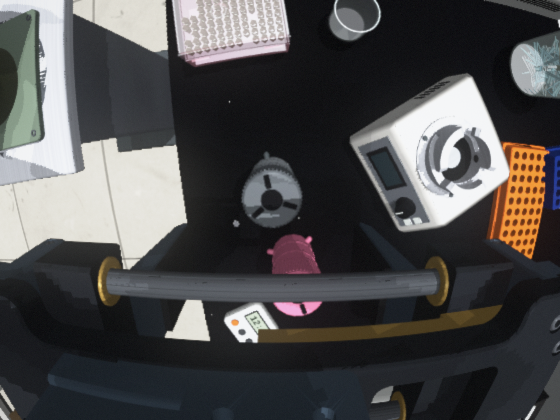

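The wrist image shows the grey jar with its ribbed cap at (272,200), a pink jar at (297,275) and the mill collar at (462,160). Next I'll measure the ribs and the cap centre.

```bash
python3 - <<'E'
from h import *
f=load("w1");g=cv2.cvtColor(f["image"],cv2.COLOR_BGR2GRAY).astype(int)
vs,us=np.mgrid[165:235,235:310]
P=np.array([wplane(f,u,v,114)[:2] for u,v in zip(us.ravel(),vs.ravel())]);G=g[165:235,235:310].ravel()
c=np.array([430.1,-192.8])
for it in range(6):
    D=P-c;r=np.hypot(*D.T);a=np.degrees(np.arctan2(D[:,1],D[:,0]))
    m=(G<70)&(r<22)
    k=(r>9)&m
    ph=np.degrees(np.angle(np.exp(3j*np.radians(a[k])).mean()))/3
    # arm lines: all pass through the axis -> least squares for the centre
    A=[];b=[]
    for j in range(3):
        t=ph+120*j;s=k&(np.abs((a-t+180)%360-180)<35);Q=P[s];mu=Q.mean(0);w=np.linalg.svd(Q-mu)[2][0];n=np.array([-w[1],w[0]]);A.append(n);b.append(n@mu)
        if it==5:print(s.sum(),(np.degrees(np.arctan2(w[1],w[0]))-ph+60)%60)
    c=np.linalg.lstsq(np.array(A),np.array(b),rcond=None)[0]
print(c,ph,"hub",P[(G<70)&(r<9)].mean(0))
b=cv2.resize(f["image"][165:235,235:310],None,fx=8,fy=8,interpolation=cv2.INTER_CUBIC);cv2.imwrite("pics/cap.png",b)
# bright top disc outline
print("thr",np.percentile(G,[5,25,50,75,95]))
E
```

```text
93 59.074427579491065
93 0.3508583524275224
87 56.65176400336013
[ 428.40353792 -192.70574106] -21.628530057694505 hub [ 428.62378943 -194.33413109]
thr [ 17.  21.  42.  96. 139.]
```

step_arm --pt "0 0 0 0.4 -1.4 30 1" --pt "0 0 0 0 0 30 1" --pt "0 0 0 0 0 30 1" --pt "0 0 0 0 0 30 1" --pt "0 0 0 0 0 20 1" --pt "0 0 0 0 0 14 1" --pt "0 0 0 0 0 0 1" --pt "0 0 0 0 0 0 1"

```text
time_s: 3.2
ee_pos: [429.2, -193.7, 76.7]
ee_rot: [179.9, 0.0, 85.6]
force: [0.5, 0.8, -0.1]
gripper_width: 91.4
gripper_force: 0.0
```

step_arm --pt "0 0 0 0 0 0 0.7" --pt "0 0 0 0 0 0 0.62" --pt "0 0 0 0 0 0 0.5" --pt "0 0 0 0 0 0 0.3" --pt "0 0 0 0 0 0 0" --pt "0 0 0 0 0 0 0" --pt "0 0 0 0 0 0 0" --pt "0 0 0 0 0 0 0" --force 55

```text
time_s: 4.2
ee_pos: [428.6, -193.4, 76.1]
ee_rot: [180.0, 0.0, 85.6]
force: [-1.2, 0.8, 2.3]
gripper_width: 53.5
gripper_force: 55.0
```

Gripped at 53.5 mm, 55 N. I'll lift, then go beside the mill so the wrist camera looks straight down on the collar.

step_arm --pt "0 0 0 0 0 -10 0" --pt "0 0 0 0 0 -30 0" --pt "0 0 0 0 0 -30 0" --pt "0 0 0 0 0 -30 0" --pt "0 0 0 0 0 -30 0" --pt "0 0 0 0 0 -30 0" --pt "0 0 0 0 0 -20 0" --pt "0 0 0 0 0 0 0"

```text
time_s: 5.2
ee_pos: [429.0, -193.5, 257.0]
ee_rot: [179.9, 0.1, 85.6]
force: [0.4, 0.3, -5.2]
gripper_width: 53.4
gripper_force: 55.0
```

step_arm --pt "0 0 0 -4 15 0 0" --pt "0 0 0 -9 31 0 0" --pt "0 0 0 -9 31 0 0" --pt "0 0 0 -9 31 0 0" --pt "0 0 0 -9 31 0 0" --pt "0 0 0 -9 31 0 0" --pt "0 0 0 -4 15 0 0" --pt "0 0 0 0 0 0 0"

```text
time_s: 6.2
ee_pos: [609.9, -260.6, 252.9]
ee_rot: [-179.8, -0.1, 85.6]
force: [-0.4, -0.3, -4.3]
gripper_width: 53.5
gripper_force: 55.0
```

```bash
python3 -c "
from h import *
wrist('w2')
f=load('w2');u,v=map(int,wproj(f,(624,-171,114)));print(u,v)
im=f['image'];x0,y0=max(u-70,0),max(v-70,0);a=im[y0:y0+140,x0:x0+140];print(x0,y0)
o=np.zeros((600,800,3),np.uint8);b=cv2.resize(a,None,fx=3.5,fy=3.5,interpolation=cv2.INTER_CUBIC)[:420,:];o[:b.shape[0],:b.shape[1]][:, :490]=b[:, :490]
o[:210,500:780]=cv2.resize(im,(280,210))
t=__import__('workcell').grab_frame('top');cv2.imwrite('pics/top1.png',t['image'])
cv2.imwrite('pics/w2c.png',o)"
```

```text
6.2 [ 609.9 -260.6  252.9] [-1.798e+02 -7.000e-02  8.561e+01] [-24.1  25.6  72.8  -0.   81.9 -19.7]
281 101
211 31
```

View pics/w2c.png

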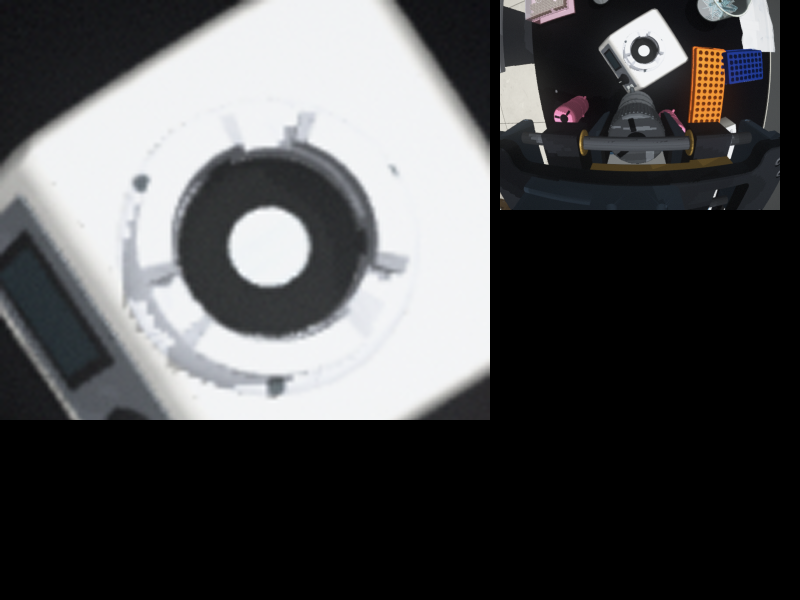

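The crop shows the collar with bore centre at about (270,245). The notches lie between pairs of grey sloped corners: (233,130)/(303,128) at the top, (388,262)/(365,312) at right, and (160,270)/(198,330) at lower left facing the panel.

```bash
cat > m.py <<'E'
from h import *
def measure(tag,x0,y0,n=140):
    f=load(tag);g=cv2.cvtColor(f["image"],cv2.COLOR_BGR2GRAY)
    out={}
    # bright floor disc, enclosed by dark ring
    c0=np.array(wproj(f,(624,-171,80)))
    cn,_=cv2.findContours((g>140).astype(np.uint8),cv2.RETR_LIST,cv2.CHAIN_APPROX_NONE)
    for c in cn:
        if 200<cv2.contourArea(c)<4000 :
            (u,v),ax,_=cv2.fitEllipse(c)
            if np.hypot(u-c0[0],v-c0[1])<25:print("blob",round(u,1),round(v,1),np.round(ax,1),"z74",wplane(f,u,v,74).round(1),"z114",wplane(f,u,v,114).round(1))
    return f
E
python3 - <<'E'
from m import *
f=measure("w2",0,0)
C=lambda x,y:(211+x/3.5-.36,31+y/3.5-.36)
scr=np.array([wplane(f,*C(*q),78) for q in((141,183),(275,386),(395,170))]);print(scr.round(1))
# circle through the screws
A=np.c_[2*scr[:,:2],np.ones(3)];s=np.linalg.solve(A,(scr[:,:2]**2).sum(1));print("screw circle",s[:2],np.sqrt(s[2]+s[0]**2+s[1]**2))
print(wray(f,*C(270,245)))
c=np.array([624,-171.])
c=s[:2]
for pr in(((233,130),(303,128)),((388,262),(365,312)),((160,270),(198,330))):
    d=[wplane(f,*C(*q),112)[:2]-c for q in pr]
    a=[np.degrees(np.arctan2(e[1],e[0])) for e in d];print(np.round(a,1),np.mean(a).round(1),[np.linalg.norm(e).round(1) for e in d])
E
```

```text
blob 287.4 101.0 [21.9 22.5] z74 [ 631.2 -168.5   74. ] z114 [ 629.4 -170.5  114. ]
blob 289.2 99.0 [56.3 58.8] z74 [ 633.3 -166.5   74. ] z114 [ 631.3 -168.7  114. ]
[[ 594.4 -146.3   78. ]
 [ 629.9 -211.3   78. ]
 [ 670.9 -147.3   78. ]]
screw circle [ 632.3868798  -167.75456973] 43.63785064043735
(array([ 615.58585469, -185.83081035,  424.48399973]), array([ 0.0457497 ,  0.05041334, -0.99768004]))
[108.4  73.3] 90.8 [np.float64(31.9), np.float64(30.9)]
[-16.6 -45.1] -30.9 [np.float64(30.6), np.float64(31.4)]
[-168.1 -134.4] -151.3 [np.float64(33.4), np.float64(33.8)]
```

```bash
python3 - <<'E'
from h import *
f=load("top0");g=cv2.cvtColor(f["image"],cv2.COLOR_BGR2GRAY)
cn,_=cv2.findContours((g>140).astype(np.uint8),cv2.RETR_LIST,cv2.CHAIN_APPROX_NONE)
for c in cn:
    if cv2.contourArea(c)>40:
        (u,v),ax,_=cv2.fitEllipse(c)
        if np.hypot(u-266,v-168)<8: print(round(u,1),round(v,1),np.round(ax,1),"z74",plane(f,u,v,74).round(1),"z114",plane(f,u,v,114).round(1))
s=load("scene0");print(proj(s,(631.3,-168.6,114)),proj(s,(628,-169,114)))
for x in(627,631.3):
  for dx in(-37,37):
    # silhouette of collar at right angles to the line of sight
    p=np.array([x,-168.6,114]);o,_=ray(s,0,0);n=np.cross(p-o,[0,0,1]);n/=np.linalg.norm(n);print(x,dx,np.round(proj(s,p+n*dx+[0,0,-15]),1))
# horizontal edge profile in scene at collar mid-height
row=cv2.cvtColor(s["image"],cv2.COLOR_BGR2GRAY)[193,258:310];print(row)
E
```

```text
265.5 168.5 [11.1 11.1] z74 [ 633.2 -169.1   74. ] z114 [ 624.5 -170.7  114. ]
264.8 165.4 [24.6 26.7] z74 [ 640.3 -167.8   74. ] z114 [ 631.2 -169.4  114. ]
266.2 171.1 [70.7 82.1] z74 [ 627.4 -170.6   74. ] z114 [ 618.9 -172.1  114. ]
(np.float64(282.5279555021377), np.float64(181.10278622284198)) (np.float64(281.9341865001525), np.float64(181.6073429130107))
627 -37 [264.5 188.2]
627 37 [298.7 188.2]
631.3 -37 [265.5 187.6]
631.3 37 [299.6 187.6]
[241 241 240 240 241 241 243 234 181 144 151 153 148 150 160 162 164 168
 171 168 168 173 166 157 157 155 151 145 148 165 169 169 164 167 163 157
 156 153 149 146 153 216 241 243 242 243 242 242 243 242 243 242]
```

Centre estimates agree: wrist (631.3,-168.7), top (631.2,-169.4). Notch phase is about -30.5° and pin phase about -21°, so I'll turn 9.5° clockwise and go over the collar.

step_arm --pt "0 0 9.5 0 0 0 0" --pt "0 0 0 10 0 0 0" --pt "0 0 0 20 -0.5 0 0" --pt "0 0 0 24 -0.5 0 0" --pt "0 0 0 20 -0.5 0 0" --pt "0 0 0 14 0 0 0" --pt "0 0 0 6 0 0 0" --pt "0 0 0 0 0 0 0"

```text
time_s: 7.3
ee_pos: [630.2, -168.6, 255.9]
ee_rot: [180.0, 0.0, 76.1]
force: [-0.2, 0.7, -4.7]
gripper_width: 53.5
gripper_force: 55.0
```

step_arm --pt "0 0 0 0 0 15 0" --pt "0 0 0 0 0 15 0" --pt "0 0 0 0 0 10 0" --pt "0 0 0 0 0 5 0" --pt "0 0 0 0 0 0 0" --pt "0 0 0 0 0 0 0" --pt "0 0 0 0 0 0 0" --pt "0 0 0 0 0 0 0"

```text
time_s: 8.3
ee_pos: [630.3, -168.8, 211.3]
ee_rot: [180.0, 0.0, 76.1]
force: [0.1, 0.6, -4.4]
gripper_width: 53.5
gripper_force: 55.0
```

```bash
python3 - <<'E'
from h import *
from workcell import *
st=state();print(st["time_s"],st["ee_pos"].round(2),st["ee_rot"].round(2),st["force"].round(1))
o=np.zeros((560,800,3),np.uint8)
for i,(n,x,y) in enumerate((("scene",235,110),("top",222,120))):
    f=grab_frame(n);np.savez(f"pics/{n}2.npz",**f);o[:,i*400:(i+1)*400]=cv2.resize(f["image"][y:y+112,x:x+80],(400,560),interpolation=cv2.INTER_CUBIC)
cv2.imwrite("pics/c2.png",o)
E
```

```text
8.3 [ 630.25 -168.81  211.33] [1.7996e+02 1.0000e-02 7.6100e+01] [ 0.1  0.6 -4.4]
```

View pics/c2.png

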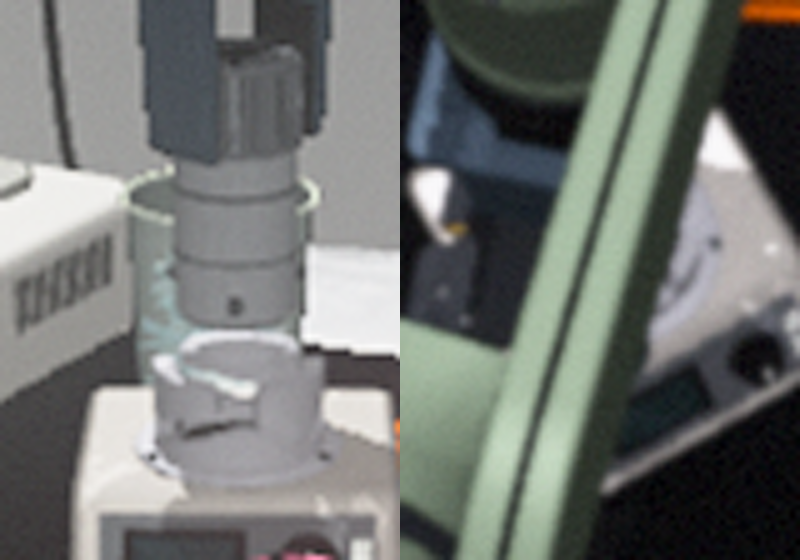

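The crop shows the jar centred over the collar: jar silhouette x 175..303, collar 155..323, both centred at 239. The front pin is at (235,306). Next I'll check the pin's angle against its prediction.

```bash
python3 - <<'E'
from h import *
s=load("scene2")
for a in(-144,-150.5,-157):
    e=np.array([np.cos(np.radians(a)),np.sin(np.radians(a))])
    print(a,np.round(proj(s,[630.3+34.5*e[0],-168.8+34.5*e[1],149]),1),"notch",np.round(proj(s,[631+32.5*e[0],-169+32.5*e[1],112]),1))
print("seen pin 281.6 170.8; axis",np.round(proj(s,[630.3,-168.8,149]),1),"seen 282.4; collar",np.round(proj(s,[631,-169,100]),1))
E
```

```text
-144 [284.2 171.3] notch [284.4 187.5]
-150.5 [282.4 171.3] notch [282.6 187.5]
-157 [280.5 171.3] notch [280.9 187.5]
seen pin 281.6 170.8; axis [282.4 165.9] seen 282.4; collar [282.6 187.2]
```

step_arm --pt "0 0 -0.5 0 0.6 6 0" --pt "0 0 0 0 0 6 0" --pt "0 0 0 0 0 5 0" --pt "0 0 0 0 0 4 0" --pt "0 0 0 0 0 4 0" --pt "0 0 0 0 0 3 0" --pt "0 0 0 0 0 2 0" --pt "0 0 0 0 0 0 0"

```text
time_s: 9.4
ee_pos: [630.7, -168.9, 180.9]
ee_rot: [-180.0, 0.0, 76.6]
force: [0.5, 1.2, -4.6]
gripper_width: 53.7
gripper_force: 55.0
```

Inside the bore with no contact force, so I'll continue down to about the ramp height.

step_arm --pt "0 0 0 0 0 3 0" --pt "0 0 0 0 0 3 0" --pt "0 0 0 0 0 3 0" --pt "0 0 0 0 0 3 0" --pt "0 0 0 0 0 2 0" --pt "0 0 0 0 0 2 0" --pt "0 0 0 0 0 1 0" --pt "0 0 0 0 0 0 0"

```text
time_s: 10.4
ee_pos: [630.7, -168.9, 163.9]
ee_rot: [180.0, 0.0, 76.6]
force: [0.3, 0.2, -4.9]
gripper_width: 53.5
gripper_force: 55.0
```

step_arm --pt "0 0 0 0 0 1 0" --pt "0 0 0 0 0 1 0" --pt "0 0 0 0 0 1 0" --pt "0 0 0 0 0 0.5 0" --pt "0 0 0 0 0 0 0" --pt "0 0 0 0 0 0 0" --pt "0 0 0 0 0 0 0" --pt "0 0 0 0 0 0 0"

```text
time_s: 11.4
ee_pos: [630.7, -169.0, 160.7]
ee_rot: [180.0, 0.0, 76.6]
force: [-1.4, 0.3, -0.2]
gripper_width: 53.2
gripper_force: 55.0
```

step_arm --pt "0 0 2 0 0 1 0" --pt "0 0 3 0 0 0.7 0" --pt "0 0 3 0 0 0.7 0" --pt "0 0 3 0 0 0.6 0" --pt "0 0 3 0 0 0.6 0" --pt "0 0 3 0 0 0.6 0" --pt "0 0 3 0 0 0.6 0" --pt "0 0 0 0 0 0 0"

```text
time_s: 12.4
ee_pos: [631.6, -169.3, 157.1]
ee_rot: [179.8, -0.0, 56.5]
force: [-1.0, 0.7, 5.0]
gripper_width: 53.7
gripper_force: 55.0
```

step_arm --pt "0 0 3 0 0 0.6 0" --pt "0 0 3 0 0 0.6 0" --pt "0 0 3 0 0 0.6 0" --pt "0 0 3 0 0 0.6 0" --pt "0 0 3 0 0 0.6 0" --pt "0 0 3 0 0 0.6 0" --pt "0 0 3 0 0 0.6 0" --pt "0 0 0 0 0 0 0"

```text
time_s: 13.4
ee_pos: [631.3, -168.9, 152.8]
ee_rot: [179.9, -0.1, 35.5]
force: [-1.6, 0.5, 5.5]
gripper_width: 53.6
gripper_force: 55.0
```

step_arm --pt "0 0 3 0 0 0.6 0" --pt "0 0 3 0 0 0.6 0" --pt "0 0 3 0 0 0.6 0" --pt "0 0 3 0 0 0.6 0" --pt "0 0 3 0 0 0.6 0" --pt "0 0 3 0 0 0.4 0" --pt "0 0 2 0 0 0.2 0" --pt "0 0 0 0 0 0 0"

```text
time_s: 14.4
ee_pos: [631.3, -168.9, 150.1]
ee_rot: [179.9, -0.1, 15.6]
force: [-2.6, 0.7, 9.1]
gripper_width: 53.2
gripper_force: 55.0
```

step_arm --pt "0 0 2 0 0 0.2 0" --pt "0 0 2 0 0 0.2 0" --pt "0 0 1 0 0 0 0" --pt "0 0 1 0 0 0 0" --pt "0 0 0.5 0 0 0 0" --pt "0 0 0 0 0 0 0" --pt "0 0 0 0 0 0 0" --pt "0 0 0 0 0 0 0"

```text
time_s: 15.4
ee_pos: [631.5, -168.8, 150.1]
ee_rot: [179.9, -0.2, 9.2]
force: [-2.5, 0.4, 10.8]
gripper_width: 53.2
gripper_force: 55.0
```

```bash
python3 -c "
from workcell import *
s=state();print(s['ee_pos'],s['ee_rot'],s['force'],s['torque'])"
```

```text
[ 631.49951288 -168.84293458  150.05685307] [179.94026403  -0.18506757   9.1542377 ] [-2.49491893  0.41564293 10.81655345] [0.3200485  0.56475754 0.23418695]
```

step_arm --pt "0 0 1 0 0 0 0" --pt "0 0 1 0 0 0 0" --pt "0 0 1 0 0 0 0" --pt "0 0 0 0 0 0 0" --pt "0 0 0 0 0 0 0" --pt "0 0 0 0 0 0 0" --pt "0 0 0 0 0 0 0" --pt "0 0 0 0 0 0 0"

```text
time_s: 16.4
ee_pos: [631.3, -169.0, 150.1]
ee_rot: [179.9, -0.2, 6.3]
force: [-2.7, 0.5, 11.9]
gripper_width: 53.3
gripper_force: 55.0
```

```bash
python3 -c "
from workcell import *
s=state();print(s['ee_pos'],s['ee_rot'],s['force'],s['torque'])"
```

```text
[ 631.33846112 -168.96955603  150.06605066] [ 1.79916722e+02 -1.58702930e-01  6.26402911e+00] [-2.74197524  0.52107812 11.8665347 ] [0.31532066 0.61872978 0.74897924]
```

The yaw torque has risen, so the pins are at the slot ends, and the foot is on the floor (TCP 150.1 gives the underside at about 74.0). I'll release and retreat.

step_arm --pt "0 0 -0.5 0 0 -0.5 0" --pt "0 0 0 0 0 0 0.7" --pt "0 0 0 0 0 0 0.8" --pt "0 0 0 0 0 0 1" --pt "0 0 0 0 0 0 1" --pt "0 0 0 0 0 0 1" --pt "0 0 0 0 0 0 1" --pt "0 0 0 0 0 0 1"

```text
time_s: 17.4
ee_pos: [630.7, -169.0, 148.0]
ee_rot: [180.0, -0.0, 6.6]
force: [0.2, -0.4, -0.0]
gripper_width: 91.4
gripper_force: 0.0
```

step_arm --pt "0 0 0 0 0 -5 1" --pt "0 0 0 0 0 -15 1" --pt "0 0 0 0 0 -20 1" --pt "0 0 0 0 0 -25 1" --pt "0 0 0 0 0 -25 1" --pt "0 0 0 0 0 -20 1" --pt "0 0 0 0 0 0 1" --pt "0 0 0 0 0 0 1"

```text
time_s: 18.4
ee_pos: [630.3, -168.9, 257.6]
ee_rot: [-180.0, 0.0, 6.6]
force: [-0.6, -0.9, -0.5]
gripper_width: 91.2
gripper_force: 0.0
```

```bash
python3 - <<'E'
from h import *
from workcell import *
wrist("w3");f=load("w3")
s=grab_frame("scene");np.savez("pics/scene3.npz",**s)
o=np.zeros((560,800,3),np.uint8)
o[:,:400]=cv2.resize(s["image"][110:222,235:315],(400,560),interpolation=cv2.INTER_CUBIC)
u,v=map(int,wproj(f,(631,-169,188)));print(u,v)
a=f["image"][v-50:v+50,u-50:u+50];o[:400,400:]=cv2.resize(a,(400,400),interpolation=cv2.INTER_CUBIC)
cv2.imwrite("pics/c3.png",o)
for z in(184,188,192):print(np.round(proj(s,[631,-169,z]),1))
E
```

```text
18.4 [ 630.3 -168.9  257.6] [-1.7999e+02  4.0000e-02  6.6000e+00] [-16.   24.3  74.1  -0.   81.6  67.4]
273 214
[282.6 150. ]
[282.6 148.1]
[282.6 146.3]
```

View pics/c3.png

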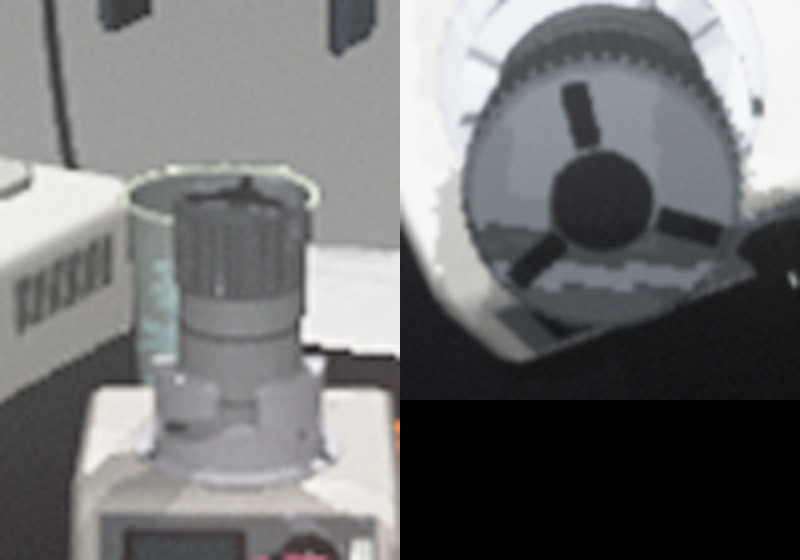

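The picture shows the jar upright in the collar, with the cap hub at scene (283,148), which corresponds to z≈188. The ribs in the wrist crop are at (580,115), (690,228) and (538,260). I'll check the final angle, then hand in if it fits.

```bash
python3 - <<'E'
from h import *
from workcell import *
f=load("w3");C=lambda x,y:(223+(x-400)/4-.4,164+y/4-.4)
c=wplane(f,*C(602,200),188);ph=[]
for q in((580,115),(690,228),(538,260)):
    d=wplane(f,*C(*q),188)-c;ph.append(np.degrees(np.arctan2(d[1],d[0])))
m=np.degrees(np.angle(np.exp(3j*np.radians(ph)).mean()))/3
s=load("scene3");p,g=cross(wray(f,*C(602,200)),ray(s,282.8,148.4))
print(c.round(1),np.round(ph,1),"phase",m.round(1),"expected 21.5; two-view hub",p.round(1),g.round(1))
if abs(m-21.5)<8 and abs(p[2]-188)<5: print(job_done())
E
```

```text
[ 631.3 -168.5  188. ] [  20.6 -101.8  141.1] phase 19.9 expected 21.5; two-view hub [ 631.3 -168.9  187.4] 0.8
the job is handed in; nothing more can be done
None
```

The steel jar is in the mill's socket and the job is handed in, though I have not seen a verdict. The jar is turned about 70° clockwise, with its foot on the socket floor (about 0.1 mm by the arm's reading) and its axis within about 1 mm of the socket's. I let go of it and backed the arm off at 18 s; no move went near the beaker or timer.

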